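Close up the vial transport case

ROBOT

A 6-joint arm with a two-finger parallel gripper is mounted at the origin on the work surface. World frame = base frame: x ahead of the robot, y to its left, z up, the work surface at z = 0. Lengths are in m, angles in rad, forces in N, time in s.
With the tool pointing down it reaches from about 0.375 to 0.975 m from the base axis. Payload 3.8 kg.
Tool frame: the origin (TCP) lies at the very end of the fingers, on their centre line; the grasp point (between the pads) lies 19 mm behind it; z points along the fingers, y is the direction in which the jaws open and shut (so a half turn about z gives the same grasp; the last joint's range is limited). The gripper opens to 85 mm and grips with 20 to 120 N. Pads are 22 mm wide; open, the fingers measure 114 mm over their backs; the gripper's body (76 mm by 85 mm) begins 54 mm behind the grasp point. The pads swing forward as they close: fully open they stand 13 mm farther back than shut.
Start: joints at [-1.308, 0.264, 1.604, -0, 1.274, -0.037], TCP at [0.199, -0.645, 0.209] pointing down, gripper open.
Joint ranges: [-2.63, 2.63], [-0.94, 2.18], [0.31, 2.57], [-1.31, 4.45], [0, 2.66], [-2.55, 2.55]. Speed limits (rad/s): [2.57, 2.57, 3.14, 3.14, 3.14, 3.14].

INTERFACE

Orientations are given as a unit quaternion [x, y, z, w].
In Python, from plant import bot, hand, inverse_kinematics, readout, eyes, ticket gives the robot as it stands. The module is installed in compiled form; this text tells all that it offers. Calls block until the motion is done:
- bot.move_ptp(position, orientation): joint-space move of the TCP to a pose.
- bot.move_l(position, ori=None, vel=0.15, f_stop=None): straight line of the TCP; ori=None keeps the orientation; vel is the mean speed in m/s. With f_stop (N) it stops when the force on the tool has changed by that much, and returns True; else False.
- bot.movej(angles): joint-space move.
- hand.gripper_to(opening): opening from 0.0 (shut) to 1.0 (fully open); the grip force is fixed at half the most; returns when the fingers have stopped.
- bot.sleep(seconds).
- inverse_kinematics(position, orientation): joint angles nearest the present ones, or None.
- readout.get_obs(): the state.
- eyes.get_image(name): name is "scene" or "top"; returns a dict with "pixels" (480x640x3 uint8, red, green, blue), "fov_y" (degrees; the focal length in pixels is half the picture's height over the tangent of half this angle, whatever the lens; pixels are square), "cx", "cy" (the principal point, pixels), "rvec" (rotation vector, rad) and "tvec" (3), from world to camera coordinates, as OpenCV has them. Camera axes: x right, y down, z forward; pixel columns grow to the right and rows downward; lengths in m; the calibration is good to about 2 mm. A picture is of the moment at which its call begins. There is no depth.
A pose or a line that the arm cannot do raises bot.Unreachable and nothing moves.
- ticket.job_done(): hands the job in, once; it reports no verdict.
The state is a dict: "time_s": time; "q": joint angles; "qvel": joint speeds; "tau": joint torques, N m; "position": TCP position; "ee_rot": TCP orientation; "wrist_force": force on the tool from outside, world axes, zero at the start; "moment": the same for the moment, N m; "finger_gap": opening from 0.0 (shut) to 1.0 (fully open).
Only numpy, scipy, OpenCV 4.12 (cv2) and the standard library are available. Lean on these libraries where they do the work, as an engineer would, in place of code of your own. Each camera call takes 0.05 s, during which the arm holds its last target.

TASK

Get the open transport case ready to travel: with your fingertips, push the upright metal hold-down flap over until it lies flat on the vials, and only then swing the hinged lid over and press it fully shut. Only push, do not pick anything up: leave the case standing where it is and the bottles and other things around it undisturbed.

Things in the scene. Friction and masses are not known exactly. Their poses are not given: they have to be found in the camera images.
- case: Open grey plastic case standing loose on the bench, about 3 kg (a hard sideways push slides it): 220 mm along its x, 200 mm along its y, rim 95 mm above the bench, walls 6 mm. Origin: centre of its underside, z up. Lid hinged along its +y rim, flap inside along its -y wall. Vial caps inside reach 67 mm above the bench, just under the folded flap. Bottles and tubs stand close round it.
- lid (a joint): Angle of the grey lid, rad: 0 shut flat on the rim, 1.57 upright, stop at 2.0 (leaning back, outward). It starts leaning back a little past upright. Panel 220 x 200 mm, 8 mm thick. Stiff hinge: it stays where it is left and takes about 1 to 3 N at the free edge to turn. It cannot shut while the flap stands: it strikes the flap and jams.
- lid_hinge (a point): Middle of the lid's hinge line, at rim height (96 mm above the bench) over the case's +y wall (100 mm from the case's centre); the hinge runs along the case's x axis.
- lid_edge (a point): Middle of the lid's free edge, on its outer face, 200 mm from the hinge line; the lid's outer face is up when shut and faces the case's +y side when open.
- flap (a joint): Angle of the metal hold-down flap, rad: 0 folded down level over the vials, 1.57 upright, stop at 1.68. It starts near upright. Plate 160 mm along the case's x axis, 115 mm from hinge to free edge, 4 mm thick. It stays where it is left and takes about 1 N at the free edge to turn; it folds towards the case's +y side.
- flap_hinge (a point): Middle of the flap's hinge line, 72 mm above the bench (23 mm below the rim), 86 mm from the case's centre towards -y; the hinge runs along the case's x axis.
- flap_edge (a point): Middle of the flap's free edge, 115 mm from its hinge line, on the face that is up when folded (that face looks to the case's -y side while the flap stands).
- reagent: Amber bottle with a white cap, 56 mm across, 120 mm tall, beyond the case's -x side; origin at the centre of its underside. Leave it alone.
- jar: White jar, 52 mm across, 60 mm tall, standing on the lid-hinge side of the case, partly under the open lid; origin at the centre of its underside. Leave it alone.
- tub: White tub, 48 mm across, 52 mm tall, standing on the flap side of the case; origin at the centre of its underside. Leave it alone.
- beaker: Glass beaker, 72 mm across, 95 mm tall, to the right; origin at the centre of its underside. Leave it alone.
- timer: White bench timer, 60 x 75 x 30 mm, to the left; origin at the centre of its underside. Leave it alone.

How it is judged:
On the way, in this order (a step that is already met when the one before it is completed fails the run):
1. the flap is folded down flat while the lid is still open (value of joint flap below 0.1 rad and value of joint lid above 0.9 rad), for 0.2 s.
2. the lid is fully shut over the folded flap (value of joint lid below 0.04 rad and value of joint flap below 0.1 rad), for 0.2 s.
At the end, for the whole second after the job is handed in: The flap lies flat (under 0.1 rad), the lid is shut over it (under 0.04 rad), the case stands level and still within 40 mm of where it was, and every bottle, tub and other bystander is within 40 mm of where it was (all of step 2 and distance of each of case, reagent, jar, tub, beaker, timer from where it was at the start of the episode below 0.04 m and angle between case's own z axis and vertical below 0.05 rad and linear speed of case below 0.02 m/s); the robot touches nothing.
It fails at once if the lid is swung down over the flap while the flap still stands (value of joint lid below 0.6 rad and value of joint flap above 0.4 rad).
It fails at once if the case is lifted or tipped (height (world z) of case above 0.02 m or angle between case's own z axis and vertical above 0.15 rad).
It fails at once if the case is pushed more than 40 mm away (distance of case from where it was at the start of the episode above 0.04 m).
It fails at once if a bystander is moved more than 40 mm, lifted or knocked over (distance of any of reagent, jar, tub, beaker, timer from where it was at the start of the episode above 0.04 m or height (world z) of any of reagent, jar, tub, beaker, timer above 0.02 m or angle between any of reagent, jar, tub, beaker, timer's own z axis and vertical above 0.5 rad).
It also fails if it takes over 53 s, if anything falls off the work surface, if the arm or the gripper's body presses on something with over 40 N, if the wrist force passes 120 N, or if a joint passes its speed limit or range.

## Working session

There is one attempt and no reset: what is moved stays moved. The work goes in short steps, each a Python script; the robot and the scene stay as the last script left them, time stands still between calls to the robot, and variables do not carry over. Pictures are saved under pics/ and viewed, and the job is handed in when it is done.

```bash
mkdir -p pics; ls
python3 - <<'E'
from plant import eyes,readout
import cv2,json,numpy as np
c={}
for n in("scene","top"):
    d=eyes.get_image(n); cv2.imwrite(f"pics/{n}0.png",d["pixels"][:,:,::-1])
    c[n]={k:np.asarray(v).tolist() for k,v in d.items() if k!="pixels"}; print(n,c[n])
    print(d.keys())
json.dump(c,open("cal.json","w"))
o=readout.get_obs();print(o["time_s"],o["position"],o["ee_rot"])
E
```

```text
pics
scene {'fov_y': 52.35567603024698, 'cx': 321.12402732427375, 'cy': 238.2483051431568, 'rvec': [2.12281035899912, 1.3528529513562109, -0.4645333667419282], 'tvec': [-0.24691874753822124, -0.3383402690173239, 1.5434712217167725]}
dict_keys(['pixels', 'fov_y', 'cx', 'cy', 'rvec', 'tvec'])
top {'fov_y': 47.40338589151867, 'cx': 312.0321978188128, 'cy': 238.1702717612585, 'rvec': [2.149424221065699, -2.2119520578308447, 0.06231862490161446], 'tvec': [0.028357293942992537, 0.5549157320628119, 1.4133299016931882]}
dict_keys(['pixels', 'fov_y', 'cx', 'cy', 'rvec', 'tvec'])
0.1 [ 0.19915185 -0.64420934  0.20778832] [ 9.88787915e-01  1.49323261e-01 -1.09356684e-04 -1.00565258e-03]
```

View pics/scene0.png

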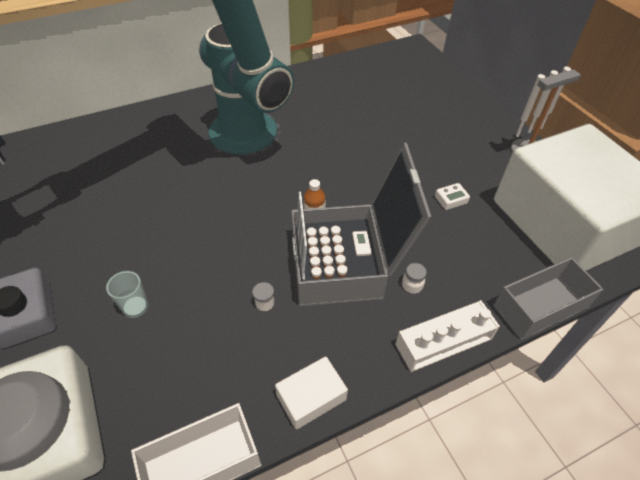

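View pics/top0.png

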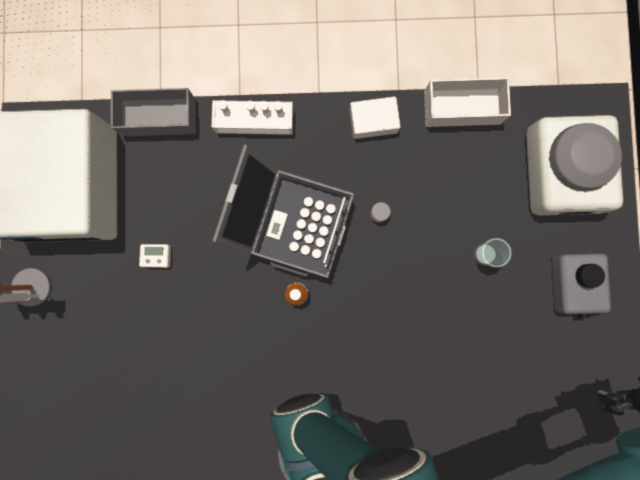

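Both views show the case in the middle: flap upright on its right side (top view about 337,232), lid leaning left (about 243,200), amber bottle at (296,294). I'll zoom in for the corners.

Run:
```python
import cv2
a=cv2.imread("pics/top0.png")[130:320,200:410]; cv2.imwrite("pics/topz.png",cv2.resize(a,None,fx=3.1,fy=3.1,interpolation=cv2.INTER_CUBIC))
a=cv2.imread("pics/scene0.png")[140:320,240:450]; cv2.imwrite("pics/scenez.png",cv2.resize(a,None,fx=3.1,fy=3.1,interpolation=cv2.INTER_CUBIC))
```

```text
(no output)
```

View pics/topz.png

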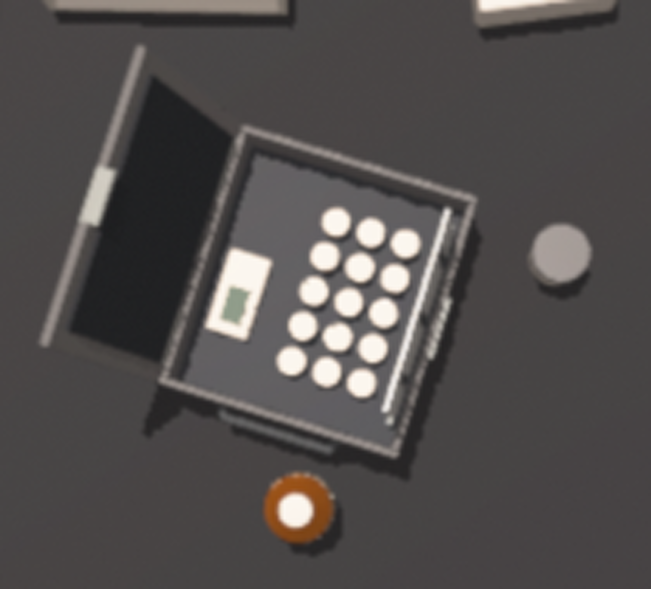

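View pics/scenez.png

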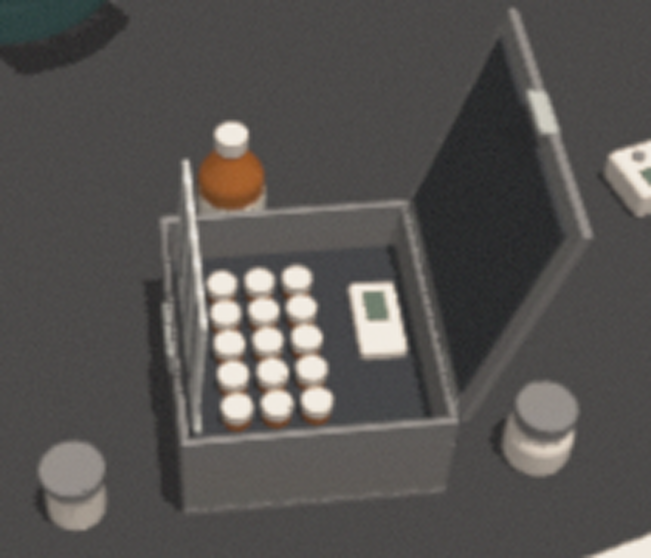

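```bash
cat > fit.py <<'E'
import json,cv2,numpy as np
from scipy.optimize import least_squares
c=json.load(open("cal.json"))
def proj(n,P):
    k=c[n];f=240/np.tan(np.radians(k["fov_y"]/2))
    K=np.array([[f,0,k["cx"]],[0,f,k["cy"]],[0,0,1]])
    return cv2.projectPoints(np.atleast_2d(P).astype(float),np.array(k["rvec"]),np.array(k["tvec"]),K,None)[0][:,0]
def ray(n,uv,z):
    k=c[n];f=240/np.tan(np.radians(k["fov_y"]/2));R=cv2.Rodrigues(np.array(k["rvec"]))[0];C=-R.T@np.array(k["tvec"])
    d=R.T@np.array([(uv[0]-k["cx"])/f,(uv[1]-k["cy"])/f,1]);return C+d*(z-C[2])/d[2]
def W(p,L):
    s,co=np.sin(p[2]),np.cos(p[2]);L=np.atleast_2d(L)
    return np.c_[p[0]+co*L[:,0]-s*L[:,1],p[1]+s*L[:,0]+co*L[:,1],L[:,2]]
def lidpt(a,x,r,off=0.004): # off: above hinge-plane
    return [x,.1-r*np.cos(a)+off*np.sin(a),.096+r*np.sin(a)+off*np.cos(a)]
def flappt(a,x,r,off=0): return [x,-.086+r*np.cos(a)-off*np.sin(a),.072+r*np.sin(a)+off*np.cos(a)]
E
cat > f0.py <<'E'
from fit import *
T=lambda u,v:(200+u/3.1,130+v/3.1); S=lambda u,v:(240+u/3.1,140+v/3.1)
rim=[[.11,.1,.095],[.11,-.1,.095],[-.11,-.1,.095],[-.11,.1,.095]]
tr=[T(243,127),T(474,198),T(397,455),T(163,380)]
sr=[S(458,415),S(183,438),S(163,218),S(408,203)]
bs=[S(186,508),S(445,488)]
def res(p):
    a,b=p[3:]
    L=[lidpt(a,.11,.2),lidpt(a,-.11,.2)]; F=[flappt(b,.08,.115),flappt(b,-.08,.115)]
    e=[proj("top",W(p,rim))-tr,proj("scene",W(p,rim))-sr,proj("scene",W(p,[[.11,-.1,0],[.11,.1,0]]))-bs,
     proj("top",W(p,L))-[T(142,47),T(45,345)],proj("scene",W(p,L))-[S(588,235),S(512,12)],
     proj("top",W(p,F))-[T(449,210),T(387,410)],proj("scene",W(p,F))-[S(203,320),S(186,163)]]
    return np.concatenate(e).ravel()
r=least_squares(res,[.7,.1,-.2,1.8,1.57],loss="soft_l1")
print(np.round(r.x,4)); print(np.round(res(r.x).reshape(-1,2),1).tolist())
p=r.x;json.dump(p.tolist(),open("pose.json","w"))
print("hinge,",W(p,[[0,.1,.096],[0,-.086,.072]]))
print("edge lid",W(p,[lidpt(p[3],0,.2)]),"flap",W(p,[flappt(p[4],0,.115)]))
for n,uv,z in(("reagent",T(296,510),.12),("tub",T(561,254),.052),("timer",(155,256),.03),("beaker",(494,253),.05)):
    print(n,ray("top",uv,z))
print("jar",ray("scene",S(545,408),.06),ray("scene",(415,273),.06),"tub2",ray("scene",S(72,470),.052))
E
python3 f0.py
```

```text
[ 0.5886  0.0357 -0.3348  1.8373  1.5311]
[[-1.2, -1.5], [0.6, -0.7], [-1.0, 0.8], [-2.5, 0.6], [0.4, 1.5], [-0.7, 1.3], [-1.0, -1.4], [-0.3, -2.1], [-0.7, 1.5], [-0.2, 0.9], [-0.3, -0.8], [-1.0, 0.2], [-0.5, -0.2], [-0.4, -2.2], [-0.3, -0.7], [-1.0, 0.5], [-0.3, 2.0], [-0.8, -1.9]]
hinge, [[ 0.62142215  0.13011339  0.096     ]
 [ 0.56030854 -0.04555996  0.072     ]]
edge lid [[0.63999851 0.18351184 0.28788414]] flap [[ 0.56180913 -0.04124644  0.18690928]]
reagent [0.41313456 0.05525343 0.12      ]
tub [ 0.61550637 -0.16654122  0.052     ]
timer [0.52013424 0.4224161  0.03      ]
beaker [ 0.50201594 -0.45039631  0.05      ]
jar [0.72370459 0.1740292  0.06      ] [0.72627526 0.17020384 0.06      ] tub2 [ 0.62188536 -0.16615913  0.052     ]
```

```bash
cat > h.py <<'E'
from fit import *
from plant import bot,hand,inverse_kinematics,readout,eyes,ticket
from scipy.spatial.transform import Rotation as Ro
p=json.load(open("pose.json"))
def ori(s):
    y=np.array([-np.sin(p[2]),np.cos(p[2]),0])*s; z=np.array([0,0,-1.])
    return Ro.from_matrix(np.c_[y,np.cross(z,y),z]).as_quat()
def w(x,y,z): return W(p,[[x,y,z]])[0]
def st():
    o=readout.get_obs(); print("t",round(float(o["time_s"]),2),np.round(o["position"],4),"F",np.round(o["wrist_force"],1))
def pic(n,tag):
    d=eyes.get_image(n); cv2.imwrite(f"pics/{n}_{tag}.png",d["pixels"][:,:,::-1])
E
python3 - <<'E'
from h import *
for s in(1,-1):
    for q in((0,-.15,.28),(0,-.13,.165),(0,.0,.076),(0,0,.40),(0,.25,.40),(0,.22,.25),(0,-.08,.10)):
        a=inverse_kinematics(w(*q),ori(s)); print(s,q,None if a is None else np.round(a,2))
E
```

```text
1 (0, -0.15, 0.28) [-0.24 -0.01  1.78 -0.    1.37  0.1 ]
1 (0, -0.13, 0.165) [-0.2   0.07  1.92 -0.    1.16  0.13]
1 (0, 0.0, 0.076) [ 0.02  0.22  1.92 -0.    1.    0.35]
1 (0, 0, 0.4) [ 0.02  0.04  1.51 -0.    1.59  0.35]
1 (0, 0.25, 0.4) [ 0.35  0.31  1.2  -0.    1.63  0.69]
1 (0, 0.22, 0.25) [ 0.32  0.3   1.49 -0.    1.36  0.65]
1 (0, -0.08, 0.1) [-0.12  0.15  1.95 -0.    1.04  0.22]
-1 (0, -0.15, 0.28) None
-1 (0, -0.13, 0.165) None
-1 (0, 0.0, 0.076) None
-1 (0, 0, 0.4) None
-1 (0, 0.25, 0.4) [ 0.35  0.31  1.2  -0.    1.63 -2.46]
-1 (0, 0.22, 0.25) [ 0.32  0.3   1.49 -0.    1.36 -2.49]
-1 (0, -0.08, 0.1) None
```

Run:
```python
from h import *
hand.gripper_to(0.0)
P=readout.get_obs()["position"]
bot.move_l([P[0],P[1],.28],vel=.2)
bot.move_ptp(w(0,-.16,.28),ori(1)); st()
bot.move_l(w(0,-.13,.168),vel=.15); st()
r=bot.move_l(w(0,-.085,.168),vel=.06,f_stop=1.0); print(r); st()
pic("scene","a")
```

```text
t 3.62 [ 0.536  -0.1163  0.28  ] F [-0.  -0.9  0.6]
t 4.54 [ 0.5466 -0.0875  0.169 ] F [ 0.8  1.1 -0.5]
False
t 5.44 [ 0.5605 -0.0447  0.1679] F [0.1 0.4 0. ]
```

View pics/scene_a.png

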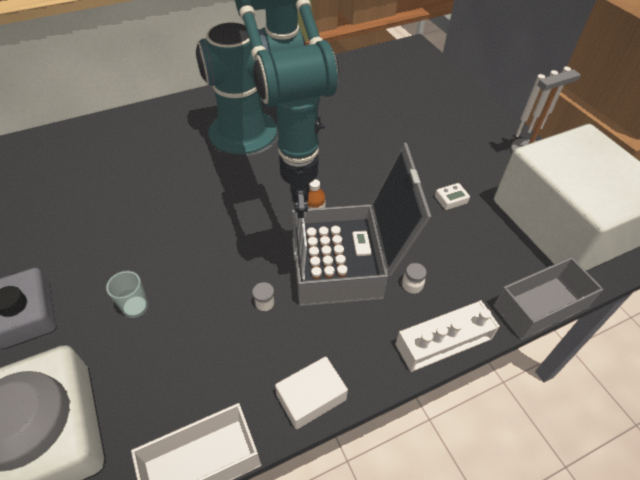

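Run:
```python
from h import *
o=readout.get_obs()["position"]
print(proj("scene",o),proj("scene",W(p,[flappt(p[4],0.08,.115),flappt(p[4],-.08,.115),flappt(p[4],0,.115)])))
pic("top","a")
a=cv2.imread("pics/scene_a.png")[140:320,240:450]; cv2.imwrite("pics/az.png",cv2.resize(a,None,fx=3.5,fy=3.1,interpolation=cv2.INTER_CUBIC))
```

```text
[[300.50747036 222.48894361]] [[305.18554063 245.21999635]
 [299.20897614 190.72077912]
 [302.05697522 216.69117074]]
```

View pics/az.png

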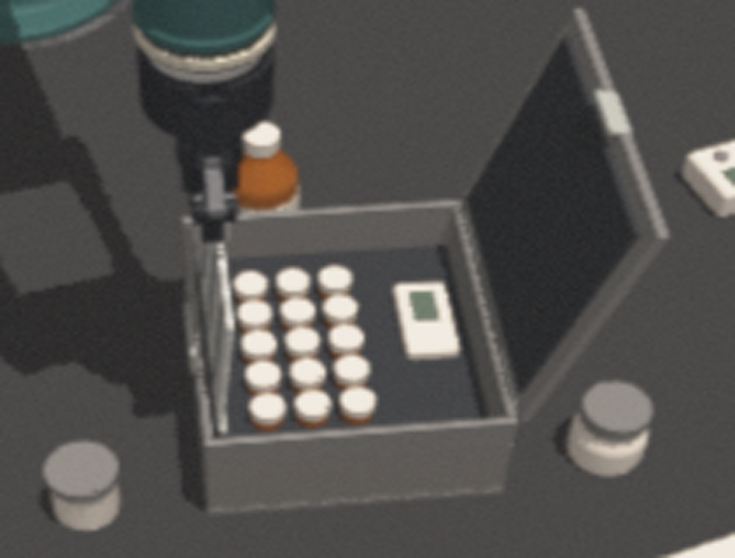

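View pics/top_a.png

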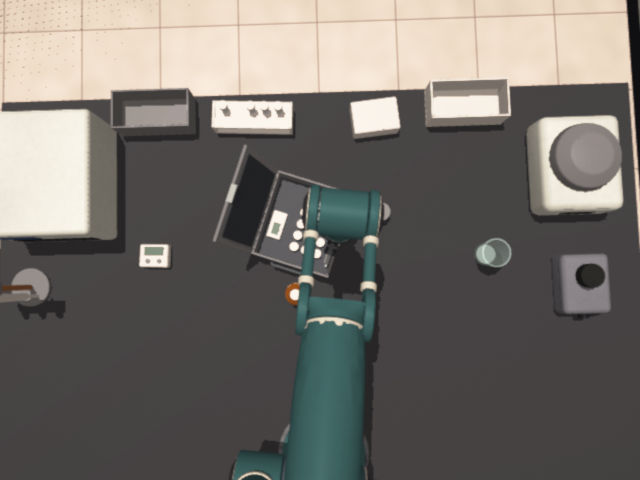

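The fingertips are right at the flap's rear face, and nothing has been disturbed. Now I'll fold it along its arc.

Run:
```python
from h import *
h=.007; r=.098
try:
    for b in np.radians([75,60,45,32,20,10,4]):
        bot.move_l(w(0,-.086+r*np.cos(b)-.002*np.sin(b)-h,.072+r*np.sin(b)+.002*np.cos(b)+.002),vel=.1); st()
    print(bot.move_l(w(0,-.086+r-h,.066),vel=.03,f_stop=12)); st()
finally: pic("scene","b")
P=readout.get_obs()["position"]
bot.move_l([P[0],P[1],P[2]+.12],vel=.2)
bot.move_l(w(0,-.05,.40),vel=.3); st()
pic("scene","c"); pic("top","c")
a=np.hstack([cv2.imread(f"pics/scene_{t}.png")[130:320,240:450] for t in "bc"]); cv2.imwrite("pics/bc.png",cv2.resize(a,None,fx=1.9,fy=1.9))
```

```text
t 5.85 [ 0.5659 -0.0297  0.1693] F [-0.   0.3 -1. ]
t 6.26 [ 0.5732 -0.0068  0.1592] F [ 1.  -0.  -0.5]
t 6.67 [0.5798 0.0124 0.1438] F [-0.1  0.3  0.7]
t 7.04 [0.5842 0.0257 0.1265] F [-0.2 -0.5  0.7]
t 7.4 [0.5872 0.0344 0.1082] F [-0.2 -0.2 -0.2]
t 7.72 [0.5888 0.0387 0.092 ] F [ 0.5 -0.1 -0.7]
t 7.97 [0.5895 0.04   0.0823] F [ 0.1 -0.9 -0.2]
False
t 8.68 [0.5902 0.0404 0.0659] F [-0.1 -0.2 -0. ]
t 10.37 [ 0.5714 -0.0113  0.397 ] F [ 0.2 -0.5 -1.1]
```

View pics/bc.png

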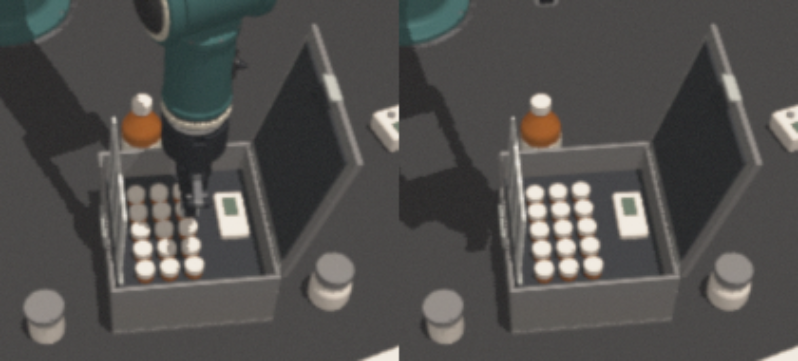

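The flap did not move: the tip passed without touching it. I'll check the geometry and gripper state before trying again.

Run:
```python
from h import *
print(readout.get_obs()["finger_gap"])
a=cv2.imread("pics/scene_c.png")[170:310,285:395]
P=[(-285+x,-170+y) for x,y in proj("scene",W(p,[flappt(1.531,s*.08,r) for s,r in((1,0),(1,.115),(-1,.115),(-1,0))]))]
z=cv2.resize(a,None,fx=4.2,fy=4.2,interpolation=cv2.INTER_CUBIC);z2=z.copy()
cv2.polylines(z2,[np.int32(np.array(P)*4.2)],True,(0,0,255),1)
a=cv2.imread("pics/top_c.png")[160:290,240:370]
cv2.imwrite("pics/cz.png",np.hstack([z2[:588],z[:588,:330]])); 
a=cv2.imread("pics/top0.png")[170:290,250:360]
P=[(-250+x,-170+y) for x,y in proj("top",W(p,[flappt(1.531,s*.08,r) for s,r in((1,0),(1,.115),(-1,.115),(-1,0))]))]
z=cv2.resize(a,None,fx=4.2,fy=4.2,interpolation=cv2.INTER_CUBIC)
cv2.polylines(z,[np.int32(np.array(P)*4.2)],True,(0,0,255),1);cv2.imwrite("pics/tz.png",z)
a=cv2.imread("pics/scene_b.png")[170:310,285:395];cv2.imwrite("pics/bz.png",cv2.resize(a,None,fx=4.2,fy=4.2,interpolation=cv2.INTER_CUBIC))
print(proj("scene",[.5902,.0404,.0659]))
```

```text
-0.0007309305139319939
[[338.86424036 247.81860466]]
```

View pics/cz.png

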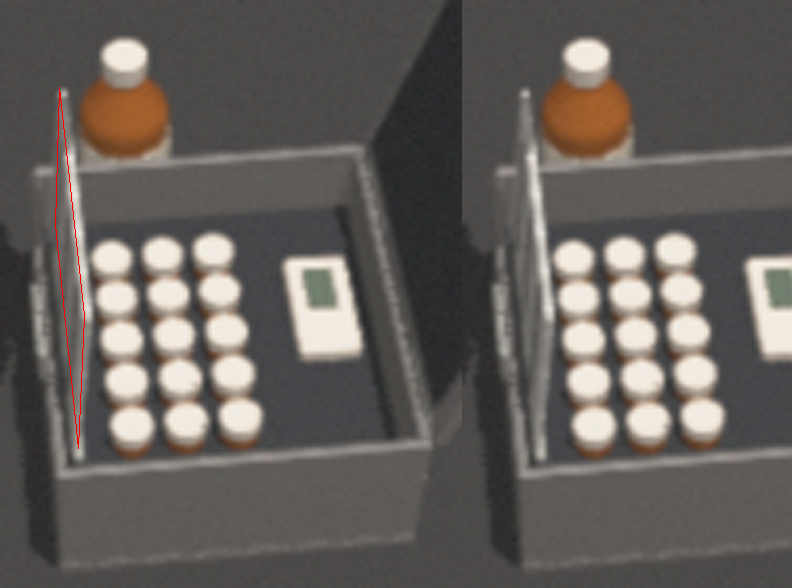

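View pics/tz.png

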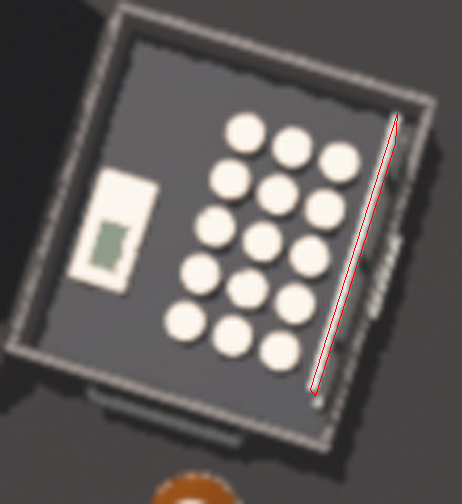

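View pics/bz.png

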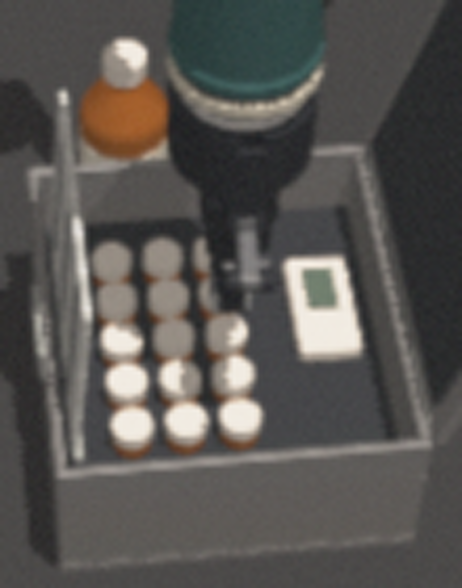

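Run:
```python
from h import *
for t in((.5605,-.0447,.1679),(.5902,.0404,.0659)):
    for dz in(0,.01,.02,.03): print(dz,proj("scene",np.array(t)+[0,0,dz]), (proj("scene",np.array(t)+[0,0,dz])-[285,170])*4.2)
a0=cv2.imread("pics/scene0.png").astype(int);c=cv2.imread("pics/scene_c.png").astype(int)
d=np.abs(a0-c).max(2)[170:310,285:330];print(d.max(),(d>60).sum())
pic("top","c2")
a=cv2.imread("pics/top_c2.png")[130:320,200:410]; cv2.imwrite("pics/c2z.png",cv2.resize(a,None,fx=3.1,fy=3.1,interpolation=cv2.INTER_CUBIC))
```

```text
0 [[300.53123047 222.47954052]] [[ 65.23116796 220.41407016]]
0.01 [[300.44737167 219.49779974]] [[ 64.87896101 207.89075892]]
0.02 [[300.36229549 216.47277303]] [[ 64.52164107 195.18564673]]
0.03 [[300.27597524 213.40351092]] [[ 64.15909599 182.29474584]]
0 [[338.86424036 247.81860466]] [[226.2298095  326.83813957]]
0.01 [[339.04236876 245.2267748 ]] [[226.97794879 315.95245417]]
0.02 [[339.22289025 242.60012472]] [[227.73613905 304.92052384]]
0.03 [[339.40585338 239.93794798]] [[228.50458418 293.73938154]]
95 23
```

View pics/c2z.png

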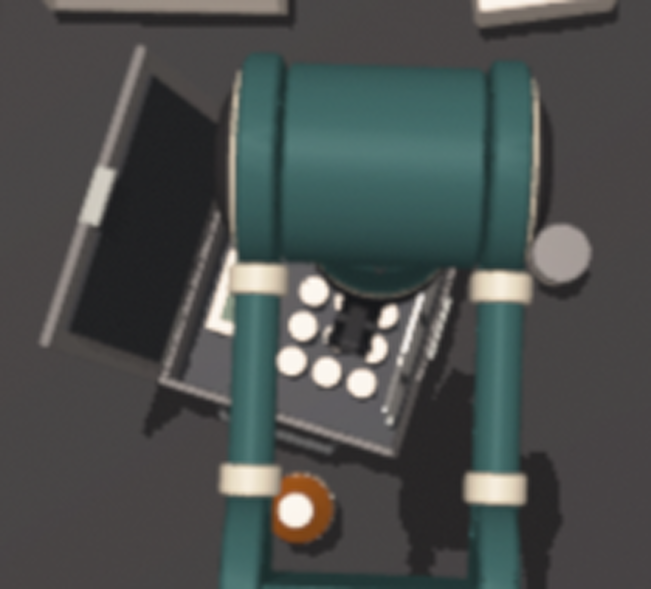

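Run:
```python
from h import *
o=readout.get_obs();print(o["position"],Ro.from_quat(o["ee_rot"]).as_matrix().round(3).tolist())
uv=proj("scene",o["position"])[0];print(uv)
a=cv2.imread("pics/scene_c.png");u,v=map(int,uv);print(u-50,v-80)
z=cv2.resize(a[v-80:v+40,u-50:u+70],None,fx=4.8,fy=4.8,interpolation=cv2.INTER_CUBIC)
for dz in(0,.02): 
    q=(proj("scene",np.array(o["position"])+[0,0,dz])[0]-[u-50,v-80])*4.8; cv2.circle(z,(int(q[0]),int(q[1])),3,(0,0,255) if dz==0 else (0,255,255),-1)
cv2.imwrite("pics/tip.png",z)
```

```text
[ 0.57113712 -0.01109846  0.39650454] [[0.328, 0.945, -0.006], [0.945, -0.328, 0.0], [-0.001, -0.005, -1.0]]
[317.08895511 140.13018414]
267 60
```

View pics/tip.png

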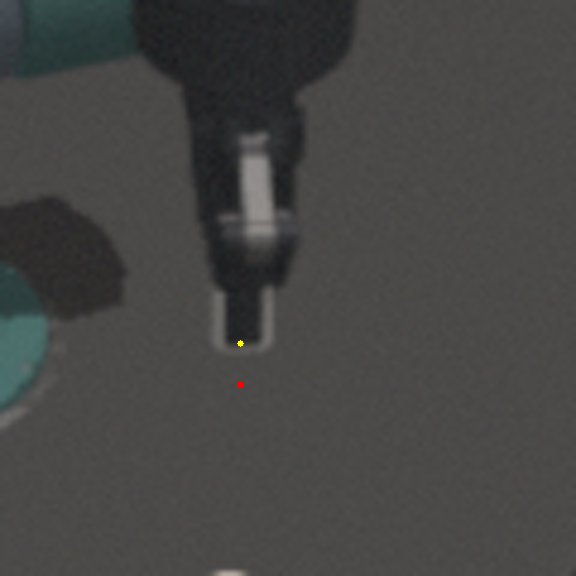

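Run:
```python
from h import *
o=np.array([0.57113712,-0.01109846,0.39650454]);ex=np.array([.9445,-.3286,0])
for dz in(.015,.02,.025,.03):print(dz,[((proj("scene",o+k*ex+[0,0,dz])[0]-[267,60])*4.8).round(0).tolist() for k in(0,.0145)])
ey=np.array([.3286,.9445,0])
print([((proj("scene",o+.0145*ex+k*ey+[0,0,.022])[0]-[267,60])*4.8).round(0).tolist() for k in(-.011,.011)])
```

```text
0.015 [[241.0, 354.0], [245.0, 378.0]]
0.02 [[241.0, 343.0], [245.0, 368.0]]
0.025 [[241.0, 333.0], [245.0, 357.0]]
0.03 [[241.0, 322.0], [245.0, 347.0]]
[[216.0, 365.0], [274.0, 362.0]]
```

The picture shows the real fingertip about 20–28 mm short of the reported TCP, so the first sweep went over the flap's top edge and touched nothing. I'll redo it with the path lowered by that offset, and find the bottom by force.

Run:
```python
from h import *
D=.024
bot.move_l(w(0,-.05,.36),vel=.3)
bot.move_l(w(0,-.14,.28),vel=.25)
bot.move_l(w(0,-.13,.165-D),vel=.2); st()
print(bot.move_l(w(0,-.095,.165-D),vel=.08)); st()
h=.009; r=.095
for b in np.radians([75,60]):
    bot.move_l(w(0,-.086+r*np.cos(b)-.002*np.sin(b)-h,.072+r*np.sin(b)-D),vel=.08); st()
pic("scene","d")
a=cv2.imread("pics/scene_d.png")[130:320,240:450]; cv2.imwrite("pics/dz.png",cv2.resize(a,None,fx=3,fy=3))
```

```text
t 12.28 [ 0.5473 -0.087   0.1427] F [-0.5  0.6  0.3]
False
t 12.88 [ 0.5574 -0.0536  0.141 ] F [ 0.1 -0.1  0. ]
t 13.31 [ 0.5649 -0.0321  0.1396] F [ 0.4 -0.8  0.5]
t 13.77 [ 0.5722 -0.0102  0.1298] F [ 0.  -0.2 -0. ]
```

View pics/dz.png

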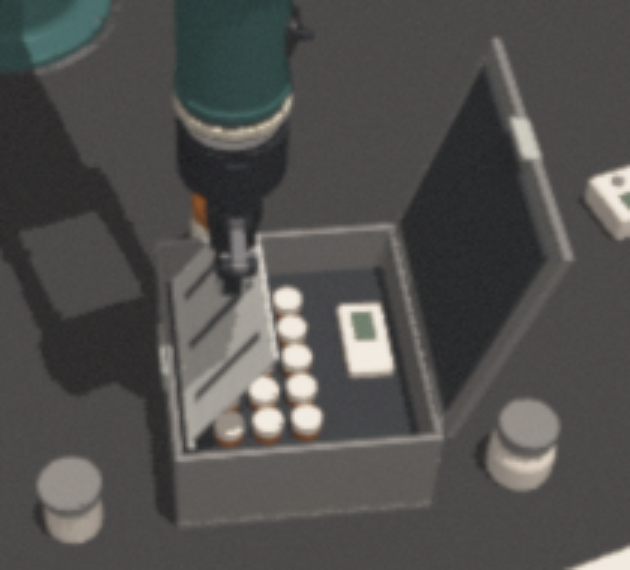

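The flap is folding now, about halfway. I'll continue down and press.

Run:
```python
from h import *
D=.024;h=.009; r=.095
for b in np.radians([45,32,20,10,4]):
    bot.move_l(w(0,-.086+r*np.cos(b)-.002*np.sin(b)-h,.074+r*np.sin(b)-D),vel=.08,f_stop=25)
st()
print(bot.move_l(w(0,-.086+r-h,.030),vel=.03,f_stop=12)); st()
P=readout.get_obs()["position"]
bot.move_l([P[0],P[1],P[2]+.12],vel=.2)
bot.move_l(w(0,-.02,.40),vel=.3); st()
pic("scene","e")
a=cv2.imread("pics/scene_e.png")[130:320,240:450]; cv2.imwrite("pics/ez.png",cv2.resize(a,None,fx=3,fy=3))
```

```text
t 15.72 [0.5878 0.0354 0.0558] F [ 0.2 -0.1 -0. ]
True
t 16.09 [0.5891 0.0354 0.0537] F [-1.9  0.7  6.7]
t 17.76 [0.5812 0.0168 0.397 ] F [ 0.6 -0.6 -0.4]
```

View pics/ez.png

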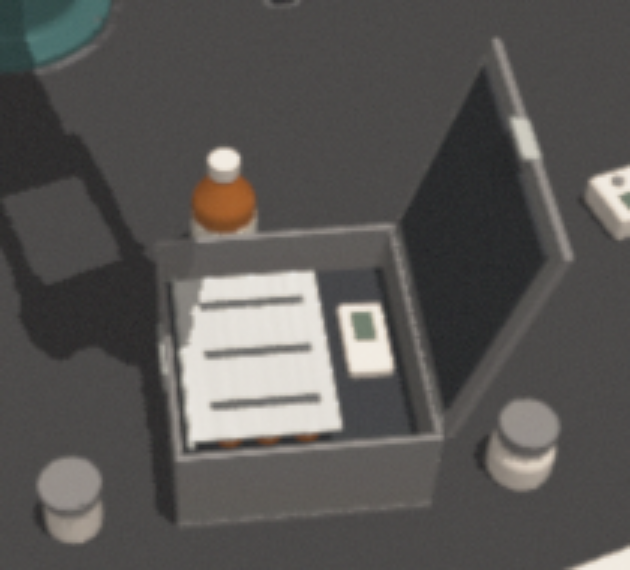

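Run:
```python
from h import *
for b in(0,.05,.1,.15): print(b,[((proj("scene",W(p,[flappt(b,s*.08,.115,.002)]))[0]-[240,130])*3).round(0).tolist() for s in(-1,1)], [((proj("scene",W(p,[[x,y,.095]]))[0]-[240,130])*3).round(0).tolist() for x,y in((.11,-.1),(.11,.1),(-.11,.1))])
```

```text
0 [[313.0, 270.0], [342.0, 427.0]] [[175.0, 458.0], [445.0, 436.0], [394.0, 220.0]]
0.05 [[313.0, 265.0], [342.0, 423.0]] [[175.0, 458.0], [445.0, 436.0], [394.0, 220.0]]
0.1 [[313.0, 261.0], [342.0, 418.0]] [[175.0, 458.0], [445.0, 436.0], [394.0, 220.0]]
0.15 [[312.0, 256.0], [341.0, 414.0]] [[175.0, 458.0], [445.0, 436.0], [394.0, 220.0]]
```

The flap's edge corners match the angle-0 projection to within about 2 zoomed pixels. Now the lid.

Run:
```python
from h import *
D=.020;h=.009;r=.175;X=-.035
bot.move_l(w(X,.235,.40),vel=.3)
bot.move_l(w(X,.235,.262-D),vel=.25); st()
for a in np.radians([95,80,65,50]):
    s=bot.move_l(w(X,.1-r*np.cos(a)+.006*np.sin(a)+h,.096+r*np.sin(a)+.006*np.cos(a)-D-.003*(a>1.5)),vel=.12,f_stop=15); print(s); st()
    if s: break
pic("scene","f")
a=cv2.imread("pics/scene_f.png")[100:320,240:480]; cv2.imwrite("pics/fz.png",cv2.resize(a,None,fx=2.7,fy=2.7))
```

```text
t 19.6 [0.6337 0.2686 0.244 ] F [-0.3  0.4  0.3]
False
t 20.62 [0.598  0.17   0.2462] F [-0.3  0.9 -1.1]
False
t 21.16 [0.5832 0.1263 0.2496] F [-0.6 -0.3  0.2]
False
t 21.69 [0.5685 0.0849 0.2369] F [-0.8 -0.   0.3]
False
t 22.23 [0.5554 0.0478 0.2134] F [0.6 0.2 1.3]
```

View pics/fz.png

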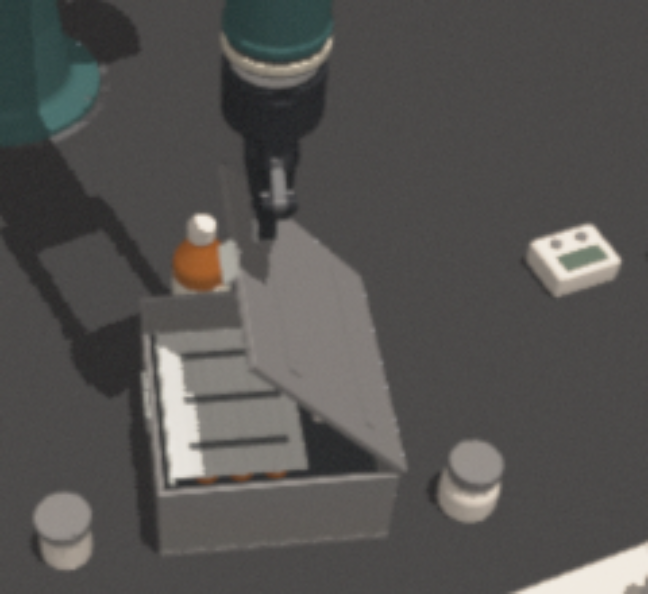

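The lid follows at about 50° and the flap is still flat. I'll continue and press it shut.

Run:
```python
from h import *
D=.020;h=.009;r=.175;X=-.035
for a in np.radians([36,23,12,5]):
    s=bot.move_l(w(X*(a/.9),.1-r*np.cos(a)+.006*np.sin(a)+h,.096+r*np.sin(a)+.006*np.cos(a)-D),vel=.12,f_stop=25); print(s); st()
    if s: break
print(bot.move_l(w(0,.1-r+h,.07),vel=.03,f_stop=25)); st()
bot.sleep(.3); st()
P=readout.get_obs()["position"]
bot.move_l([P[0],P[1],P[2]+.15],vel=.15)
bot.move_l(w(-.05,-.02,.40),vel=.3); st()
pic("scene","g");pic("top","g")
a=cv2.imread("pics/scene_g.png")[100:320,240:480]; cv2.imwrite("pics/gz.png",cv2.resize(a,None,fx=2.7,fy=2.7))
for z in(.096,.104,.112):print(z,[((proj("scene",W(p,[[x,-.1,z]]))[0]-[240,100])*2.7).round(0).tolist() for x in(.11,-.11)])
```

```text
False
t 22.79 [0.5553 0.0155 0.1826] F [0.3 0.4 0.3]
False
t 23.28 [ 0.5572 -0.0063  0.1496] F [ 0.4 -0.4  0.6]
False
t 23.72 [ 0.5606 -0.0191  0.1181] F [-0.8 -0.8  1.2]
False
t 24.05 [ 0.5636 -0.0243  0.097 ] F [-0.1  0.7 -0.4]
True
t 24.67 [ 0.5659 -0.0257  0.0817] F [-2.   0.1  8.1]
t 24.97 [ 0.5659 -0.0257  0.0817] F [-2.   0.7  6.7]
t 26.88 [0.5343 0.033  0.3979] F [ 1.  -0.7 -1.5]
0.096 [[158.0, 492.0], [139.0, 293.0]]
0.104 [[157.0, 487.0], [139.0, 287.0]]
0.112 [[157.0, 481.0], [139.0, 281.0]]
```

View pics/gz.png

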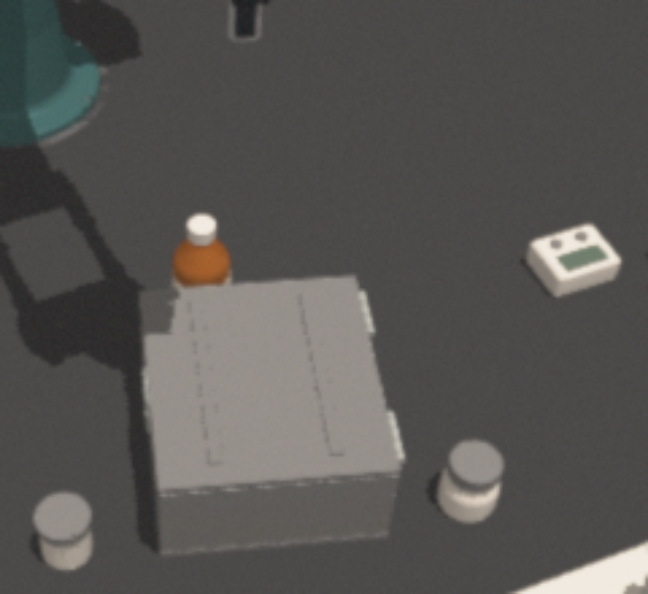

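View pics/top_g.png

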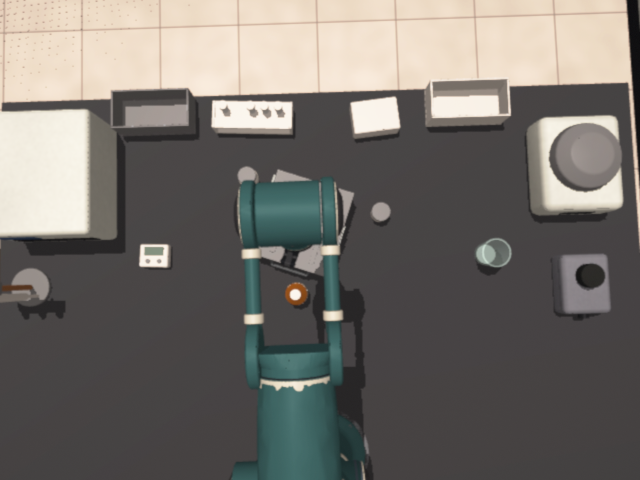

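The lid looks shut (contact height 102 mm against 104 mm expected). There's time for a firmer second press to confirm, then a final check.

Run:
```python
from h import *
bot.move_l(w(0,-.075,.20),vel=.25)
bot.move_l(w(0,-.075,.095),vel=.15)
print(bot.move_l(w(0,-.075,.065),vel=.03,f_stop=35)); st(); bot.sleep(.3); st()
P=readout.get_obs()["position"]
bot.move_l([P[0],P[1],P[2]+.2],vel=.2)
bot.move_l(w(-.05,-.45,.30),vel=.3); bot.sleep(.3);st()
pic("scene","h");pic("top","h")
a=cv2.imread("pics/scene_h.png")[100:320,240:480]
cv2.imwrite("pics/hz.png",np.hstack([cv2.resize(a,None,fx=1.6,fy=1.6),cv2.resize(cv2.imread("pics/top_h.png")[130:350,140:400],None,fx=1.6,fy=1.6)]))
```

```text
True
t 29.44 [ 0.5644 -0.0353  0.0817] F [-2.2  0.2  6.8]
t 29.74 [ 0.5644 -0.0353  0.0817] F [-1.  -0.2  5.3]
t 32.61 [ 0.394  -0.3722  0.3001] F [-0.2  0.5  0.1]
```

View pics/hz.png

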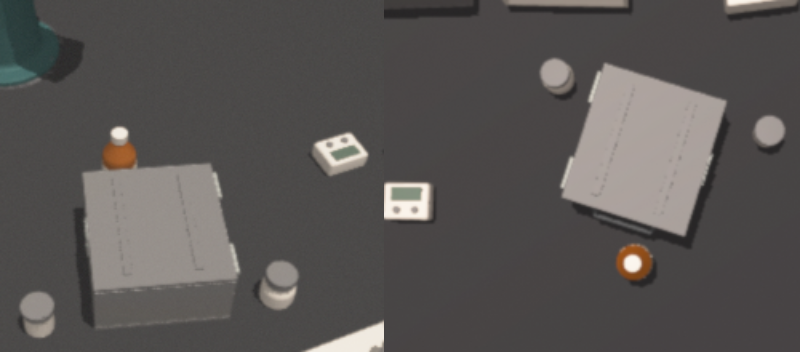

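The second press, at a different point, stopped at the same height, so the lid is level and shut. The case and bystanders are where they were. Handing in.

Run:
```python
from plant import ticket
print(ticket.job_done())
```

```text
the job is handed in; nothing more can be done
None
```

I folded the flap flat onto the vials with the closed fingertips, then swung the lid over, pressed it shut and handed the job in. The clock read about 33 s of the allowed 53 s. No verdict was reported, so the checks below are my own.

**First attempt missed:** the first sweep passed over the flap without touching it. The real fingertips end about 20 mm short of the reported TCP. I measured this in the picture and confirmed it by contact, lowered the path, and the second sweep worked.

**Last checks:**
- **Flap:** its free-edge corners matched the 0 rad projection to within about 1 pixel, while the lid was still open. The flap was still flat partway through the lid's swing; after that the lid hid it.
- **Lid:** two presses at different distances from the hinge stopped at the same height, about 102 mm. That is level and about 2 mm under the 104 mm I expected for a shut lid.
- **Case and bystanders:** in the final pictures the case, bottle, jar, tub and timer look unmoved, judged by eye. The beaker looked unmoved in the last full top view I viewed, just after the lid was pressed. The arm is clear of everything.

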